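Return the spacer key to its slot in the sprung slot rack

ROBOT

A 6-joint arm with a two-finger parallel gripper is mounted at the origin on a cart in front of the work surface, level with it; the furniture and walls round the work are solid. World frame = base frame: x ahead of the robot, y to its left, z up, the work surface at z = 0. Lengths are in m, angles in rad, forces in N, time in s.
With the tool pointing down it reaches from about 0.35 to 1 m from the base axis. Payload 7.1 kg.
Tool frame: the origin (TCP) lies between the finger pads; the fingertips stand 22 mm ahead of it and the grasp point (between the pads) lies 3 mm ahead of it; z points along the fingers, y is the line along which they close (so a half turn about z gives the same grasp; the last joint's range is limited). The gripper opens to 85 mm and grips with 20 to 120 N. Pads are 22 mm wide; open, the fingers measure 114 mm over their backs; the gripper's body (76 mm by 85 mm) begins 54 mm behind the grasp point. The pads swing forward as they close: fully open they stand 13 mm farther back than shut.
Start: joints at [-1.198, 0.423, 1.63, -0, 1.089, -0.019], TCP at [0.239, -0.578, 0.253] pointing down, gripper open.
Joint ranges: [-3, 3], [-0.9, 2.11], [0.09, 2.58], [-1.31, 4.45], [0.11, 2.69], [-2.54, 2.54]. Speed limits (rad/s): [2.39, 2.39, 3.01, 3.14, 3.14, 3.14].

INTERFACE

Orientations are given as a rotation vector (axis times angle).
In Python, from rig import manip gives the robot as it stands. The module is installed in compiled form; this text tells all that it offers. Calls block until the motion is done:
- manip.move_to(position, orientation): joint-space move of the TCP to a pose.
- manip.servo_line(position, orientation=None, rate=0.15): straight line of the TCP; orientation=None keeps the orientation; rate is the mean speed in m/s.
- manip.set_joints(angles): joint-space move.
- manip.command_gripper(opening, f_grip=None): finger opening in m; f_grip is the grip in N (None keeps the last); returns when the fingers have stopped.
- manip.hold(seconds).
- manip.solve_ik(position, orientation): joint angles nearest the present ones, or None.
- manip.camera(name): name is "side" or "top" or "wrist"; returns a dict with "image" (420x560x3 uint8, red, green, blue), "fx", "fy", "cx", "cy" (pixels), "cam_to_world" (4x4, takes a point from camera to world coordinates); the wrist camera has in their place "mount" (4x4, takes a point from camera to tool coordinates, whose origin is the TCP and whose axes are the flange's). Camera axes: x right, y down, z forward; pixel columns grow to the right and rows downward; lengths in m; the calibration is good to about 2 mm. A picture is of the moment at which its call begins: read the wrist's pose just before it. There is no depth.
A pose or a line that the arm cannot do raises manip.IKError and nothing moves.
- manip.sign_off(): hands the job in; it is judged then, once.
Readings, each from a call of its own:
- manip.get_time(): time.
- manip.get_joint_positions(): joint angles.
- manip.get_joint_vel(): joint speeds.
- manip.get_tau(): joint torques, N m.
- manip.get_position(): TCP position.
- manip.get_ee_rot(): TCP orientation.
- manip.get_contact_force(): force on the tool from outside, world axes, zero at the start.
- manip.get_torque(): the same for the moment, N m.
- manip.get_width(): finger opening in m.
- manip.get_grip_force(): force on a finger pad.
Only numpy, scipy, OpenCV 4.12 (cv2) and the standard library are available. Lean on these libraries where they do the work, as an engineer would, in place of code of your own. Each camera call takes 0.05 s, during which the arm holds its last target. There are 200 camera calls.

TASK

Take the orange-gripped spacer key out of the yellow-framed middle pocket of the grey stand and put it away in the aluminium slot rack: feel along the slots from the narrow end, and leave the key in the narrowest slot that takes its blade, fully home with its shoulder flush on the rack. Be gentle, the rack floats on soft mounts: do not press it hard. Leave the other two keys in their pockets and everything else where it is.

Things in the scene. Friction and masses are not known exactly. Their poses are not given: they have to be found in the camera images.
- rack: slot rack: fixed dark steel base plate 84 x 170 x 8 mm, flat on the bench; origin under its centre, y along the row of slots, z up. On rubber mounts over it floats an aluminium block with blue flanks, 56 (x) x 152 (y) x 34 mm, flat top at z = 52 mm unloaded; it sinks about 1 mm per 2 N of push, up to 10 mm (20 N), where it hits its stop, and springs back.
- stand: fixed grey key stand, 50 x 190 x 36 mm; origin under its centre, y along its row of three pockets, which are at y = +62, 0 and -62 mm (each 20 mm in x, 36 mm in y, 30 mm deep). The middle pocket is framed in yellow: it holds the key to be put away. The two other pockets hold keys that stay.
- key_a: spacer key, 100 g: orange grip bar 36 (x) x 16 (y) x 32 mm high on a grey shoulder plate 44 (x) x 26 (y) x 5 mm, steel blade below, 30 mm broad (x), 14 to 26 mm long. Origin under the centre of the shoulder: blade below z = 0, grip from z = +5 to +37 mm; z up. In the stand the shoulder rests on the stand's top, key x along the stand's y.
- key_b: spacer key, as key_a. The keys look alike in the stand and any one can be in any pocket. Their blades differ: about 7, 11 or 15 mm thick (y), 14 to 26 mm long; which key has which is not marked and has to be felt.
- key_c: spacer key, as key_a. Each blade is 1.5 mm thinner than the slot it belongs in, and 2.5 mm too thick for the next narrower slot; in a wider slot the blade bottoms out and the shoulder stays at least 4 mm above the rack.
- stapler: red desk stapler, 36 x 150 x 49 mm, a bystander; origin under its centre
- tape_roll: roll of beige masking tape lying flat, 104 mm across, 25 mm high, a bystander; origin under its centre
- mouse: black computer mouse, 113 x 61 x 37 mm, a bystander; origin under its centre
- slot_1 (a point): nominal centre, level with the block's top, of the mouth of the narrowest slot, 4.5 mm wide (y), at y = +51 mm in the rack's frame. The block with all its slots is really set up to 5 mm to either side along y, differently each time, and stays so; this point does not show it. x is true.
- slot_2 (a point): nominal mouth, likewise, of the second slot, 8.5 mm wide (y), at y = +17 mm in the rack's frame. All slots are 36 mm long (x) and 28 mm deep unless said otherwise, with straight walls and sharp edges. The flat lands between them are 19 to 27 mm wide, the end lands 23 mm (narrow end) and 17 mm.
- slot_3 (a point): nominal mouth, likewise, of the third slot, 12.5 mm wide (y), 22 mm deep, at y = -17 mm in the rack's frame
- slot_4 (a point): nominal mouth, likewise, of the widest slot, 16.5 mm wide (y), 16 mm deep, at y = -51 mm in the rack's frame
Things that resemble listed ones, but are neither listed nor needed, are in the scene too. What is shaped like the key_a but turquoise is not meant.

How it is judged:
By the outcome, as a careful person would: the job done as asked, in the order asked, and still so for the second after the job is handed in, with the robot touching nothing.
It also fails if it takes over 64 s, if anything falls off the work surface, if the arm or the gripper's body presses on something with over 40 N, if the wrist force passes 120 N, or if a joint passes its speed limit or range.

## Working session

There is one attempt and no reset: what is moved stays moved. The work goes in short steps, each a Python script; the robot and the scene stay as the last script left them, time stands still between calls to the robot, and variables do not carry over. Pictures are saved under pics/ and viewed, at most 10 in all, crops included, and the job is handed in when it is done.

```bash
mkdir -p pics; cat > h.py <<'E'
import numpy as np,cv2
from rig import manip as m
from scipy.spatial.transform import Rotation as R
def save(n,im): cv2.imwrite('pics/'+n+'.png',im[:,:,::-1])
E
python3 - <<'E'
from h import *
np.set_printoptions(precision=4,suppress=True)
for n in("top","side"):
    c=m.camera(n); save(n,c["image"]); np.save(n+'.npy',{k:v for k,v in c.items()},allow_pickle=True)
    print(n,c["fx"],c["fy"],c["cx"],c["cy"]);print(c["cam_to_world"])
print(m.camera("wrist")["mount"],m.get_time(),m.get_ee_rot(),m.get_contact_force())
E
```

```text
top 405.01194942106554 405.01194942106554 274.68880855748745 215.7230537591566
[[-0.0143 -0.9796  0.2006  0.3631]
 [-0.9999  0.0153  0.0032 -0.1084]
 [-0.0062 -0.2005 -0.9797  1.1567]
 [ 0.      0.      0.      1.    ]]
side 384.8093993076835 384.8093993076835 282.5398210831005 215.01014543073066
[[-0.9957  0.0599 -0.0713  0.6486]
 [ 0.0914  0.4833 -0.8706  0.7472]
 [-0.0177 -0.8734 -0.4867  0.5543]
 [ 0.      0.      0.      1.    ]]
[[ 0.0009 -0.9539 -0.3     0.0772]
 [ 1.      0.001  -0.0004  0.0009]
 [ 0.0007 -0.3     0.9539 -0.1206]
 [ 0.      0.      0.      1.    ]] 0.15 [-3.0804 -0.6113  0.0004] [-0.0627 -0.3323 -0.1183]
```

View pics/top.png

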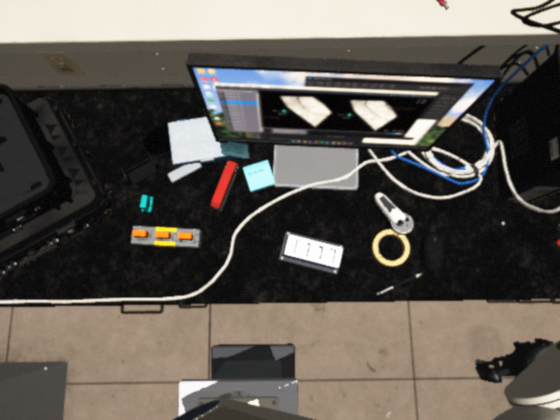

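View pics/side.png

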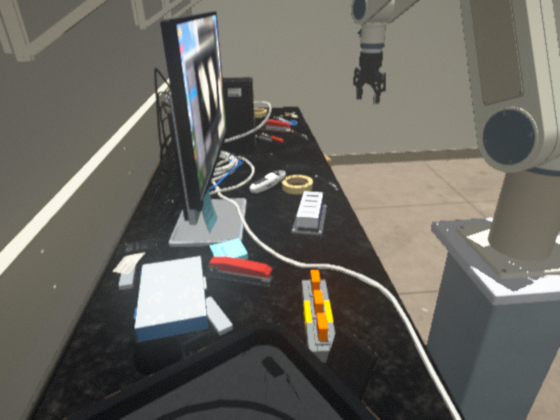

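Top view: the stand is at (165,237) and the rack at (312,252). Candidates for the target are the orange keys at left (139,233), middle in the yellow frame (163,235) and right (185,237), plus the turquoise decoy at (147,203). I choose the middle one and check it in a close crop.

```bash
python3 - <<'E'
from h import *
im=cv2.imread('pics/top.png')
a=cv2.resize(im[215:260,120:210],(800,400)[:2],interpolation=cv2.INTER_CUBIC)[:, :]
a=cv2.resize(im[222:252,125:207],None,fx=9.5,fy=9.5,interpolation=cv2.INTER_CUBIC)
b=cv2.resize(im[228:275,275:347],None,fx=6,fy=6,interpolation=cv2.INTER_CUBIC)
print(a.shape,b.shape)
o=np.zeros((a.shape[0]+b.shape[0],a.shape[1],3),np.uint8);o[:a.shape[0]]=a;o[a.shape[0]:,:b.shape[1]]=b
cv2.imwrite('pics/crop.png',o)
E
```

```text
(285, 779, 3) (282, 432, 3)
```

View pics/crop.png

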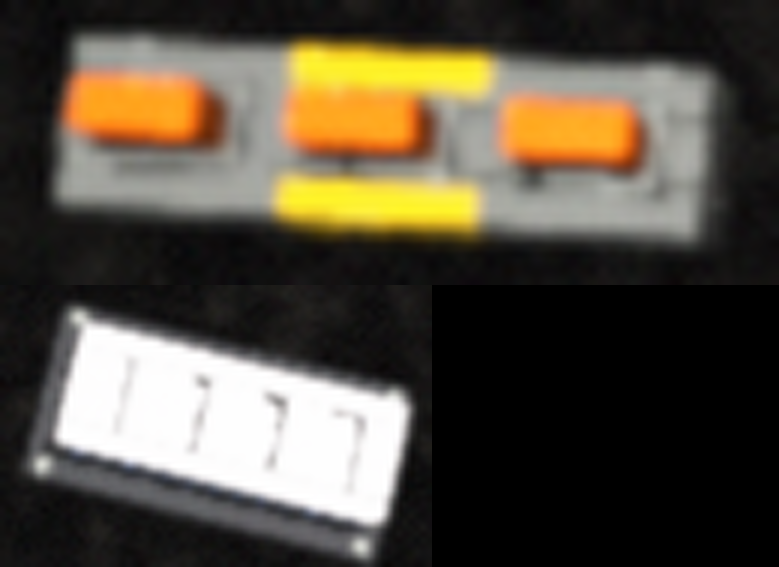

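```bash
cat >> h.py <<'E'
def unproj(c,uv,z,T=None):
    T=c["cam_to_world"] if T is None else T
    uv=np.atleast_2d(uv).astype(float)
    d=np.c_[(uv[:,0]-c["cx"])/c["fx"],(uv[:,1]-c["cy"])/c["fy"],np.ones(len(uv))]@T[:3,:3].T
    return T[:3,3]+d*((z-T[2,3])/d[:,2])[:,None]
def ori(yaw): # tool x axis at yaw, pointing down
    return (R.from_euler('z',yaw)*R.from_euler('x',np.pi)).as_rotvec()
def wristT(c):
    T=np.eye(4);T[:3,:3]=R.from_rotvec(m.get_ee_rot()).as_matrix();T[:3,3]=m.get_position()
    return T
E
python3 - <<'E'
from h import *
np.set_printoptions(precision=4,suppress=True)
c=np.load('top.npy',allow_pickle=True).item()
s=np.array([(72,35),(720,68),(705,240),(52,208)])/9.5+[125,222]-.45
p=unproj(c,s,.036);print(p,p.mean(0))
b=(np.array([(75,318),(400,397),(362,547),(40,465)])-[0,285])/6+[275,228]-.45
q=unproj(c,b,.008);print(q,q.mean(0))
t=(np.array([(85,318),(408,405),(382,527),(55,447)])-[0,285])/6+[275,228]-.45
q2=unproj(c,t,.052);print(q2,q2.mean(0))
for P,z in((p,.26),(q2,.26)):
  d=P[0]-P[1]; a=np.arctan2(d[1],d[0]); print('y-axis yaw',a,[np.linalg.norm(P[i]-P[i-1]) for i in range(4)])
  for k in range(4):
    y=a+k*np.pi/2
    print(k,y,m.solve_ik([*P.mean(0)[:2],z],ori(y)))
E
```

```text
[[0.5715 0.2973 0.036 ]
 [0.5586 0.1047 0.036 ]
 [0.5076 0.1079 0.036 ]
 [0.5199 0.3002 0.036 ]] [0.5394 0.2025 0.036 ]
[[ 0.547  -0.1394  0.008 ]
 [ 0.5067 -0.2928  0.008 ]
 [ 0.4363 -0.2717  0.008 ]
 [ 0.477  -0.1214  0.008 ]] [ 0.4918 -0.2063  0.008 ]
[[ 0.5399 -0.1428  0.052 ]
 [ 0.4975 -0.2892  0.052 ]
 [ 0.4424 -0.2748  0.052 ]
 [ 0.4808 -0.1279  0.052 ]] [ 0.4901 -0.2087  0.052 ]
y-axis yaw 1.5039862072018166 [np.float64(0.051688981845464006), np.float64(0.19301903913324867), np.float64(0.051173849567895884), np.float64(0.19271218479173022)]
0 1.5039862072018166 [ 0.3385  0.3442  1.7344 -0.      1.0631  0.4053]
1 3.0747825339967134 [ 0.3385  0.3442  1.7344  0.      1.0631 -1.1655]
2 4.64557886079161 None
3 6.2163751875865065 [ 0.3385  0.3442  1.7344 -0.      1.0631  1.9761]
y-axis yaw 1.288943422775147 [np.float64(0.06102289443020027), np.float64(0.15246683380972198), np.float64(0.0569881760523335), np.float64(0.1519073497890318)]
0 1.288943422775147 [-0.4248  0.2799  1.8278 -0.      1.0339 -0.143 ]
1 2.8597397495700436 [-0.4248  0.2799  1.8278 -0.      1.0339 -1.7138]
2 4.43053607636494 None
3 6.001332403159837 [-0.4248  0.2799  1.8278  0.      1.0339  1.4278]
```

```bash
python3 - <<'E'
from h import *
np.set_printoptions(precision=4,suppress=True)
for n,p,y in(("wr",[.491,-.2075,.19],6.0013),("ws",[.5394,.2025,.19],1.504)):
    m.move_to(p,ori(y)); 
    T=wristT(None); c=m.camera("wrist"); c["T"]=T@c["mount"]; save(n,c["image"]); np.save(n+'.npy',c,allow_pickle=True)
    print(m.get_time(),c["fx"],c["cx"],c["cy"],m.get_position(),m.get_contact_force(),m.get_joint_positions())
E
```

```text
1.8583 300.7461100572214 279.8352404414941 212.59909272848756 [ 0.491  -0.2083  0.1902] [-0.3519 -0.4637 -0.2989] [-0.4234  0.376   1.8803 -0.0001  0.8848  1.43  ]
3.4333 300.7461100572214 279.8352404414941 212.59909272848756 [0.5397 0.2014 0.19  ] [-0.8411 -0.874   0.0671] [ 0.3367  0.4329  1.7862 -0.0003  0.9226  0.4057]
```

View pics/wr.png

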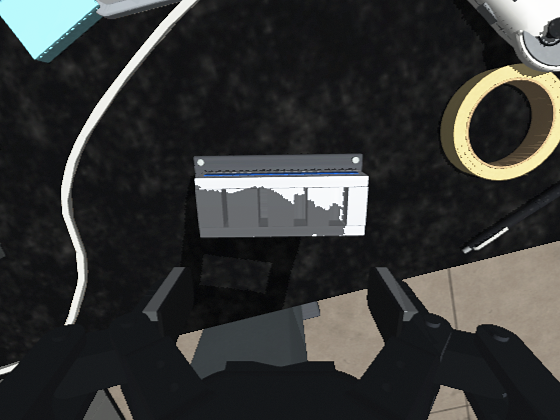

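View pics/ws.png

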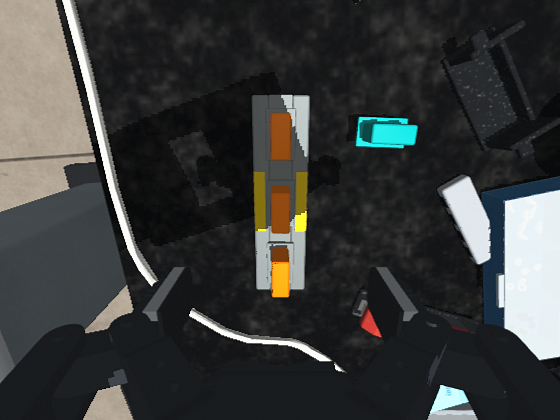

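Wrist views: rack block at about (195..368, 175..237) with four slots at columns ~224, 262, 305, 340. Stand at (253..309, 96..290), with the target key in the yellow frame at (281,208). I'll enlarge both for exact pixels.

```bash
python3 - <<'E'
from h import *
a=cv2.imread('pics/wr.png')[145:245,185:385]; b=cv2.imread('pics/ws.png')[90:300,240:325]
a=cv2.convertScaleAbs(a,alpha=1,beta=0)
a=cv2.resize(a,None,fx=4,fy=4,interpolation=cv2.INTER_CUBIC);cv2.imwrite('pics/wrc.png',a)
b=cv2.rotate(b,cv2.ROTATE_90_COUNTERCLOCKWISE)
b=cv2.resize(b,None,fx=3.8,fy=3.8,interpolation=cv2.INTER_CUBIC);cv2.imwrite('pics/wsc.png',b);print(b.shape)
E
```

```text
(323, 798, 3)
```

View pics/wrc.png

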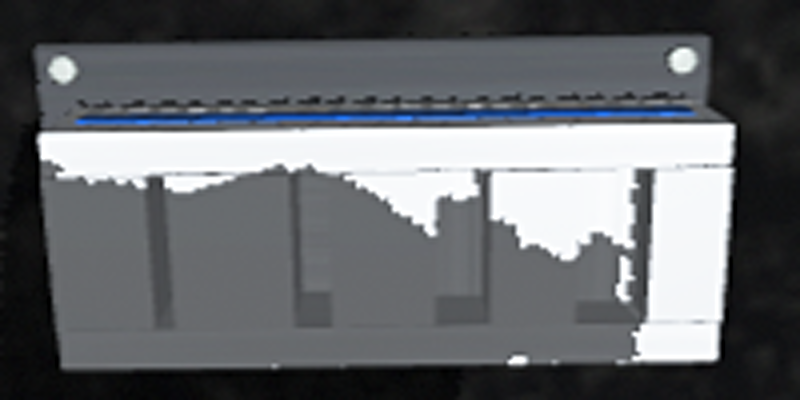

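View pics/wsc.png

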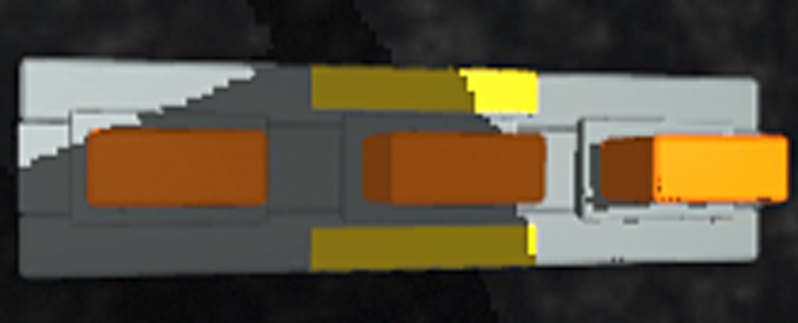

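Rack crop: block top corners are (38,130), (735,124), (720,360), (62,370), and the slot edges along the near row are 155/175, 295/331, 436/487 and 576/645. The narrow slot is on the left. Stand crop: the middle key's grip top is at (390..545, 133..207), between the yellow bars, and it is orange as described.

```bash
python3 - <<'E'
from h import *
np.set_printoptions(precision=4,suppress=True)
c=np.load('wr.npy',allow_pickle=True).item(); f=lambda a:np.array(a,float)/4+[185,145]-.4
P=unproj(c,f([(38,130),(735,124),(720,360),(62,370)]),.052,c["T"]);print(P,P.mean(0))
pl=unproj(c,f([(35,45),(710,37)]),.008,c["T"]);print('plate far corners',pl)
d=P[0]+P[3]-P[1]-P[2];d/=np.linalg.norm(d); a=np.arctan2(d[1],d[0]);print('rack yaw(y axis)',a,'plate',np.arctan2(*(pl[0]-pl[1])[[1,0]]))
ex=np.array([d[1],-d[0],0]); 
for e in [(155,175),(295,331),(436,487),(576,645)]:
    s=unproj(c,f([(e[0],326),(e[1],326)]),.052,c["T"])
    print('slot y rel block centre',(s-P.mean(0))@d,'x',(s-P.mean(0))@ex)
print('platemid rel block',(pl.mean(0)-P.mean(0))@d,(pl.mean(0)-P.mean(0))@ex)
c=np.load('ws.npy',allow_pickle=True).item(); g=lambda a:np.array([(324-y/3.8,90+x/3.8) for x,y in a])-.4
S=unproj(c,g([(20,60),(757,78),(757,262),(20,277)]),.036,c["T"]);print('stand',S,S.mean(0))
d=S[0]+S[3]-S[1]-S[2];print(np.arctan2(d[1],d[0]),[np.linalg.norm(S[i]-S[i-1]) for i in range(4)])
K=unproj(c,g([(390,133),(545,135),(545,205),(390,207)]),.073,c["T"]);print('key',K,K.mean(0))
d=K[0]+K[3]-K[1]-K[2];print(np.arctan2(d[1],d[0]),[np.linalg.norm(K[i]-K[i-1]) for i in range(4)])
E
```

```text
[[ 0.5391 -0.1447  0.052 ]
 [ 0.4983 -0.2906  0.052 ]
 [ 0.4451 -0.2767  0.052 ]
 [ 0.4849 -0.1299  0.052 ]] [ 0.4919 -0.2105  0.052 ]
plate far corners [[ 0.5549 -0.1372  0.008 ]
 [ 0.5101 -0.2991  0.008 ]]
rack yaw(y axis) 1.3023354230168172 plate 1.3013728171117747
slot y rel block centre [0.0536 0.049 ] x [-0.0175 -0.0176]
slot y rel block centre [0.0216 0.0133] x [-0.0179 -0.018 ]
slot y rel block centre [-0.0107 -0.0224] x [-0.0183 -0.0185]
slot y rel block centre [-0.0427 -0.0585] x [-0.0187 -0.0189]
platemid rel block 0.0033837288599434835 0.041213090053876966
stand [[0.5706 0.2948 0.036 ]
 [0.5582 0.1069 0.036 ]
 [0.508  0.1104 0.036 ]
 [0.5221 0.2981 0.036 ]] [0.5397 0.2025 0.036 ]
1.500317044515399 [np.float64(0.04865602940534402), np.float64(0.1882581862758921), np.float64(0.05035422815390331), np.float64(0.1882483465417778)]
key [[0.5487 0.2199 0.073 ]
 [0.5462 0.1845 0.073 ]
 [0.5307 0.1856 0.073 ]
 [0.533  0.221  0.073 ]] [0.5397 0.2027 0.073 ]
1.5021032322882009 [np.float64(0.015788267480002463), np.float64(0.03542638752527546), np.float64(0.015586154730917665), np.float64(0.035425231183823964)]
```

```bash
cat >> h.py <<'E'
A=1.3018; D=np.array([np.cos(A),np.sin(A),0]); C=np.array([.4919,-.2105,0])+.0004*D; OR=ori(A-np.pi/2)
def at(y,z): return C+y*D+[0,0,z]
def probe(y,z0,z1,lim,step=.0005,rate=.02,tare=None):
    """step down from z0 to z1 over rack y until upward force exceeds lim; returns z, fz"""
    m.servo_line(at(y,z0),OR,rate=.05); m.hold(.15)
    f0=m.get_contact_force() if tare is None else tare
    z=z0
    while z>z1:
        z-=step; m.servo_line(at(y,z),OR,rate=rate); f=m.get_contact_force()-f0
        if f[2]>lim: break
    return z,m.get_position()[2],f
E
python3 - <<'E'
from h import *
np.set_printoptions(precision=4,suppress=True)
o=ori(1.502); p=[.5397,.2027]
m.command_gripper(.05,f_grip=60)
m.servo_line([*p,.095],o); m.servo_line([*p,.0665],o,rate=.05); m.hold(.2)
print(m.get_position(),m.get_contact_force(),m.get_time())
m.command_gripper(0.0,f_grip=60); print(m.get_width(),m.get_grip_force(),m.get_position(),m.get_contact_force())
m.servo_line([*p,.14],o,rate=.08); m.hold(.2); print(m.get_width(),m.get_grip_force(),m.get_contact_force())
m.move_to(at(.051,.14),OR); m.hold(.2); print(m.get_position(),m.get_contact_force(),m.get_time())
save("s2",m.camera("side")["image"])
T=wristT(0);c=m.camera("wrist");save("w2",c["image"])
a=cv2.imread('pics/s2.png')[140:240,270:360];b=cv2.imread('pics/w2.png')
cv2.imwrite('pics/c2.png',np.hstack([cv2.resize(a,(378,420),interpolation=cv2.INTER_CUBIC),b[:,80:480]]))
E
```

```text
[0.5399 0.2028 0.0668] [-0.329   0.8982 -0.7217] 5.575
0.015114777833342858 58.8689124584198 [0.5398 0.2027 0.0668] [ 0.3438 -0.2923  3.4318]
0.014965569830571452 58.41342508792877 [-0.5233 -0.0633 -1.1951]
[ 0.5059 -0.1601  0.14  ] [-0.4888 -0.1934 -1.3612] 8.8083
```

View pics/c2.png

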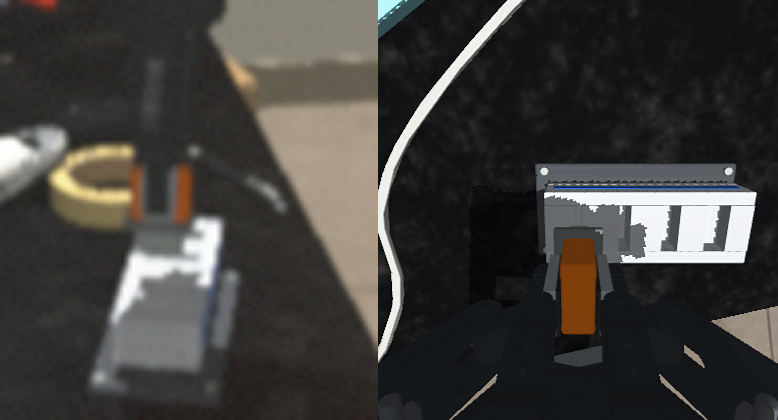

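The key is held centred and upright, over slot 1 and square to the rack. Now feeling slot 1.

```bash
python3 - <<'E'
from h import *
np.set_printoptions(precision=4,suppress=True)
m.servo_line(at(.051,.114),OR,rate=.08)
r=probe(.051,.1125,.084,2.0); print(r,m.get_time())
z=r[0]
for dy in(.0012,-.0012):
    r=probe(.051+dy,z+.002,z-.003,2.0); print(dy,r,m.get_position()-at(.051+dy,0),m.get_time())
E
```

```text
(0.10099999999999999, np.float64(0.10107600244556482), array([-1.2003,  0.8474,  2.6766])) 15.5333
0.0012 (0.10149999999999999, np.float64(0.10152014233886789), array([ 0.1782, -0.7378,  3.0133])) [-0.      0.      0.1015] 16.6833
-0.0012 (0.10149999999999999, np.float64(0.10155215728589363), array([0.5733, 0.8471, 2.9162])) [ 0.     -0.      0.1016] 17.8333
```

```bash
python3 - <<'E'
from h import *
np.set_printoptions(precision=4,suppress=True)
m.servo_line(at(.051,.107),OR,rate=.08)
m.servo_line(at(.017,.107),OR,rate=.08)
def search(y0,ds):
    for d in ds:
        r=probe(y0+d,.1035,.0990,1.8,step=.0009); print(y0,d,r,round(m.get_time(),1))
        if r[2][2]<1.8: return d
    m.servo_line(at(y0+d,.107),OR,rate=.08)
d=search(.017,(0,.0008,-.0008))
if d is None:
    m.servo_line(at(-.017,.107),OR,rate=.08)
    d=search(-.017,(0,.0007,-.0007,.0014,-.0014,.0021,-.0021,.0028,-.0028))
print(d,m.get_position(),m.get_contact_force())
E
```

```text
0.017 0 (0.1008, np.float64(0.10092582109324001), array([-0.5224,  0.3664,  2.2397])) 19.8
0.017 0.0008 (0.1017, np.float64(0.10174038160696404), array([0.9181, 0.2001, 2.5096])) 20.7
0.017 -0.0008 (0.1017, np.float64(0.10175688549302955), array([-0.4846, -0.6578,  3.1595])) 21.6
-0.017 0 (0.099, np.float64(0.09894291314899412), array([-0.4676,  0.7201, -0.2053])) 24.1
0 [ 0.4875 -0.2265  0.0989] [-0.3685  0.506  -1.3705]
```

Slots 1 and 2 refuse the blade, and slot 3 takes it. Lowering until it seats.

```bash
python3 - <<'E'
from h import *
np.set_printoptions(precision=4,suppress=True)
f0=np.array([-.1,-.2,-1.2]); z=.099
while z>.0795:
    z-=.002 if z>.0855 else .0005
    m.servo_line(at(-.017,z),OR,rate=.03); f=m.get_contact_force()-f0
    if z<.085 or abs(f).max()>1.5: print(round(z,4),m.get_position()[2],f)
    if f[2]>3 or np.hypot(*f[:2])>6: break
print(m.get_time(),m.get_torque())
E
```

```text
0.085 0.08486507224680943 [0.4613 0.2275 0.7299]
0.0845 0.08448206134312392 [-0.4335  0.1951 -0.6177]
0.084 0.08397593487851918 [ 0.1162 -0.3225  0.2207]
0.0835 0.08346635316860643 [ 0.2114  0.034  -0.1768]
0.083 0.08297100531211692 [-0.2694  0.1086  0.8417]
0.0825 0.08255100639674626 [-0.4327  0.4512  0.582 ]
0.082 0.0820416496832108 [-0.1457  0.2655  1.4928]
0.0815 0.08157908685241096 [ 0.258  -0.2251  2.6448]
0.081 0.08105770941630691 [-1.2278  0.4727  3.2046]
27.825 [0.0707 0.1495 0.0928]
```

```bash
python3 - <<'E'
from h import *
np.set_printoptions(precision=4,suppress=True)
m.servo_line(at(-.017,.0820),OR,rate=.02)
m.command_gripper(.045); print(m.get_width(),m.get_contact_force())
m.servo_line(at(-.017,.13),OR,rate=.08); m.servo_line(at(-.017,.19),OR); m.hold(.3)
c=m.camera("wrist");save("w3",c["image"]);save("s3",m.camera("side")["image"])
a=cv2.imread('pics/s3.png')[180:245,285:335];b=cv2.imread('pics/w3.png')[140:280,150:400]
cv2.imwrite('pics/c3.png',np.hstack([cv2.resize(a,(323,420),interpolation=cv2.INTER_CUBIC),cv2.resize(b,None,fx=1.9,fy=3,interpolation=cv2.INTER_CUBIC)]))
print(m.get_time(),m.get_contact_force())
E
```

```text
0.045113189394385064 [-0.2099 -0.0212 -0.487 ]
30.175 [-0.2567  0.0202  0.0919]
```

View pics/c3.png

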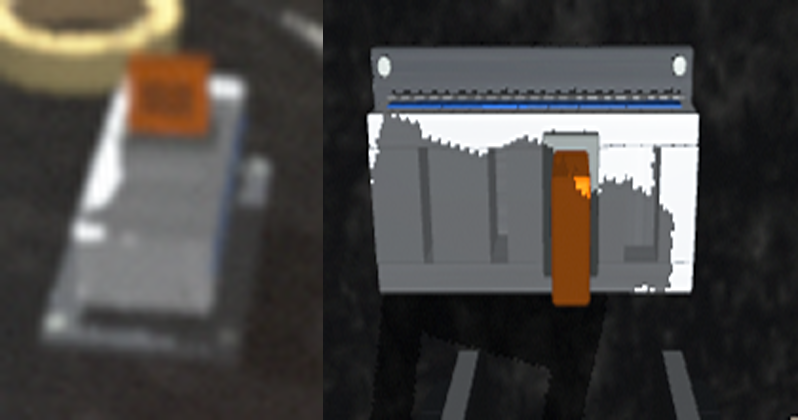

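The key stands upright in slot 3 (grip at (572,230)) with its shoulder flat on the block, and the gripper is clear of it.

```bash
python3 -c "
from h import *
print(m.sign_off(),m.get_time())"
```

```text
the job is handed in; nothing more can be done
the job is handed in; nothing more can be done
```

The orange key from the yellow-framed pocket is in slot 3, shoulder flush on the rack; it was felt in order, slots 1 and 2 refused the blade, pushes stayed near 3 N, and the job was handed in at about 30 s.

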